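# Move the hole saws to the trolley rack in reverse order

## Task

Move the four hole saws from the brown storage rack into the white trolley rack, one to a pocket and standing upright on the pocket floors, in reverse order: the saw nearest the storage rack's red end goes into the pocket farthest from the trolley rack's red end, the next one beside it, and so on, so that the last saw stands next to the trolley rack's red end. Do not let any saw fall over on the way.

Things in the scene. Friction and masses are not known exactly. Their poses are not given: they have to be found in the camera images.
- yellow_saw: yellow hole saw, loose, standing teeth down: a solid yellow cup 28 mm across and 42 mm tall with a bright steel toothed rim, on top a steel boss 20 mm across up to 48 mm, then an upright steel shank 12 mm across up to 84 mm. Origin: centre of its underside, z up; its yaw is of no account. At the start it stands in a pocket of the storage rack. 0.08 to 0.25 kg; gripped from above by shank or cup.
- blue_saw: blue hole saw, loose, standing teeth down: a solid blue cup 31 mm across and 42 mm tall with a bright steel toothed rim, on top a steel boss 20 mm across up to 48 mm, then an upright steel shank 12 mm across up to 84 mm. Origin: centre of its underside, z up; its yaw is of no account. At the start it stands in a pocket of the storage rack. 0.08 to 0.25 kg; gripped from above by shank or cup.
- green_saw: green hole saw, loose, standing teeth down: a solid green cup 34 mm across and 42 mm tall with a bright steel toothed rim, on top a steel boss 20 mm across up to 48 mm, then an upright steel shank 12 mm across up to 84 mm. Origin: centre of its underside, z up; its yaw is of no account. At the start it stands in a pocket of the storage rack. 0.08 to 0.25 kg; gripped from above by shank or cup.
- black_saw: black hole saw, loose, standing teeth down: a solid black cup 37 mm across and 42 mm tall with a bright steel toothed rim, on top a steel boss 20 mm across up to 48 mm, then an upright steel shank 12 mm across up to 84 mm. Origin: centre of its underside, z up; its yaw is of no account. At the start it stands in a pocket of the storage rack. 0.08 to 0.25 kg; gripped from above by shank or cup.
- yellow_tag: flat yellow tag, 40 x 22 x 6 mm, fixed on the brown wooden storage rack beside the pocket where the yellow saw starts, marking the original order. Origin: centre of its underside, 8 mm above the bench (level with the pocket floor); its x axis runs along the row towards the storage rack's red end block, the pocket's centre lies 55 mm away along its -y. The four pockets are 66 mm apart, 54 x 54 mm, 10 mm deep, with 12 mm walls.
- blue_tag: flat blue tag, 40 x 22 x 6 mm, fixed on the brown wooden storage rack beside the pocket where the blue saw starts, marking the original order. Origin: centre of its underside, 8 mm above the bench (level with the pocket floor); its x axis runs along the row towards the storage rack's red end block, the pocket's centre lies 55 mm away along its -y. The four pockets are 66 mm apart, 54 x 54 mm, 10 mm deep, with 12 mm walls.
- green_tag: flat green tag, 40 x 22 x 6 mm, fixed on the brown wooden storage rack beside the pocket where the green saw starts, marking the original order. Origin: centre of its underside, 8 mm above the bench (level with the pocket floor); its x axis runs along the row towards the storage rack's red end block, the pocket's centre lies 55 mm away along its -y. The four pockets are 66 mm apart, 54 x 54 mm, 10 mm deep, with 12 mm walls.
- black_tag: flat black tag, 40 x 22 x 6 mm, fixed on the brown wooden storage rack beside the pocket where the black saw starts, marking the original order. Origin: centre of its underside, 8 mm above the bench (level with the pocket floor); its x axis runs along the row towards the storage rack's red end block, the pocket's centre lies 55 mm away along its -y. The four pockets are 66 mm apart, 54 x 54 mm, 10 mm deep, with 12 mm walls.
- trolley_rack: white trolley rack, fixed, 336 x 78 mm, lying flat: a row of four grey-floored square pockets, 54 x 54 mm, 66 mm apart, 12 mm walls, empty at the start. Origin: centre of its underside on the bench; x along the row, y across, z up. Pocket centres at x = -99, -33, 33 and 99 mm, y = 0; their floor is 8 mm and their walls' tops 18 mm above the bench. A red end block stands at one end of it, a white one at the other; which end is red changes from run to run.
- red_end: red end block of the white trolley rack, fixed, 30 x 78 mm, top 30 mm above the bench, at either x = +153 mm or x = -153 mm of the trolley rack. Origin: centre of its underside, 8 mm above the bench. Pocket centres lie 54, 120, 186 and 252 mm from it along the rack.

How it is judged:
By the outcome, as a careful person would: the job done as asked, in the order asked, and still so for the second after the job is handed in, with the robot touching nothing.
It also fails if it takes over 115 s, if anything falls off the work surface, if the arm or the gripper's body presses on something with over 40 N, if the wrist force passes 120 N, or if a joint passes its speed limit or range.

## Robot

A 7-joint arm with a two-finger parallel gripper is mounted at the origin on the work surface. World frame = base frame: x ahead of the robot, y to its left, z up, the work surface at z = 0. Lengths are in mm, angles in rad, forces in N, time in s.
With the tool pointing down it reaches from about 400 to 875 mm from the base axis. Payload 6.5 kg.
Tool frame: the origin (TCP) lies midway between the tips of the shut fingers; the grasp point (between the pads) lies 19 mm behind it; z points along the fingers, y is the line along which they close (so a half turn about z gives the same grasp; the last joint's range is limited). The gripper opens to 85 mm and grips with 20 to 120 N. Pads are 22 mm wide; open, the fingers measure 114 mm over their backs; the gripper's body (76 mm by 85 mm) begins 54 mm behind the grasp point. The pads swing forward as they close: fully open they stand 13 mm farther back than shut.
Start: joints at [1.25, 0.536, -0.004, 1.538, 0.003, 1.067, -0.071], TCP at [163.83, -629.007, 231.29] pointing down, gripper open.
Joint ranges: [-2.7, 2.7], [-0.37, 2.16], [-1.27, 1.26], [0.24, 2.4], [-1.31, 4.45], [0.19, 1.91], [-2.76, 2.76]. Speed limits (rad/s): [2.39, 2.39, 3.14, 3.14, 3.14, 3.14, 3.14].

## Interface

Orientations are given as a unit quaternion [x, y, z, w].
In Python, from cell import ctrl, vision, job gives the robot as it stands.
- The arm moves only by the tool arm_command, never from a script. Its argument "rows" is a list of rows, each an object with "travel": the shift along the tool's x, y, z in cm, a list of three; "twist": the turn, a rotation vector about the tool's x, y, z in rad, a list of three. A call has exactly 5 rows; each row shifts and turns the commanded pose from where the row before left it, along the tool's axes as they then stand; what a row does not reach is not made up. A row lasts 1/12 s, in which the tool goes at most 41.7 mm and 7.16 degrees, less where a joint would pass 70% of its speed; a pose out of reach is approached as far as the arm can. A call is refused whole if a number of a shift passes 4.17 or a number of a turn 0.125, either way. A call with a gripper value outside its range is refused whole. "fingers" is the gripper command: -1 is shut, 1 is fully open, values between are in proportion, set as the call begins (left out, the last holds). The fingers move at their own pace and stop on an object; the grip force is fixed at half the most. Time passes only in rows, so rows that do not move let the fingers close, or fill a call up. It gives the time, the measured TCP pose, the force, the opening and the grip force at its end, in the units of the state.
- ctrl.get_state(): the state, without advancing time (a new reading comes with each control period).
- vision.camera(name): name is "side" or "top"; returns the picture (400x640x3 uint8, blue, green, red); there is no depth.
- vision.camera_info(name): a dict with "vertical_fov" (degrees; the focal length in pixels is half the picture's height over the tangent of half this angle, whatever the lens; pixels are square), "cx", "cy" (the principal point, pixels), "extrinsics" (4x4, takes a point from camera to world coordinates). Camera axes: x right, y up, looking along -z (the intrinsics and any distortion apply to the point x, -y, -z); pixel columns grow to the right and rows downward; lengths in mm; the calibration is good to about 2 mm. A picture is of the moment at which its call begins. camera_info takes no time and is no camera call.
- job.finish_job(): hands the job in; it is judged then, once.
The state is a dict: "t": time; "joint_pos": joint angles; "joint_velocities": joint speeds; "tau": joint torques, N m; "tool_pos": TCP position; "eef_rot": TCP orientation; "wrist_force": force on the tool from outside, world axes, zero at the start; "wrist_torque": the same for the moment, N m; "finger_gap": finger opening in mm; "grip_force": force on a finger pad.
Only numpy, scipy, OpenCV 4.12 (cv2) and the standard library are available. Lean on these libraries where they do the work, as an engineer would, in place of code of your own. Each camera call takes 0.05 s, during which the arm holds its last target. There are 200 camera calls.

## Working session

There is one attempt and no reset: what is moved stays moved. The work goes in short steps, Python scripts to look and compute and a tool call to move; the robot and the scene stay as the last step left them, time stands still between calls to the robot, and variables do not carry over. Pictures are saved under pics/ and viewed, at most 14 in all, crops included, and the job is handed in when it is done.

Besides the shell and the picture viewer there is one more tool, called after ">>>" as name([rows], argument=value, ...), one row to a line, values as JSON. arm_command: Moves the arm, as the interface text tells. Its arguments: {"type":"object","properties":{"rows":{"type":"array","items":{"type":"object","properties":{"travel":{"type":"array","items":{"type":"number"}},"twist":{"type":"array","items":{"type":"number"}}}}},"fingers":{"type":"number"}},"required":["rows"]}

```bash
mkdir -p pics; ls; python3 - <<'E'
from cell import ctrl, vision, job
import cv2
for n in ("top","side"):
    cv2.imwrite(f"pics/{n}0.png",vision.camera(n)); print(n,vision.camera_info(n))
s=ctrl.get_state(); print(s)
E
```

```text
pics
top {'vertical_fov': 48.80250710514321, 'cx': 320.01796099519026, 'cy': 199.27034194600532, 'extrinsics': array([[ 2.84638373e-02,  9.98865637e-01, -3.81739374e-02,
         5.17145784e+02],
       [-9.98969254e-01,  2.97761492e-02,  3.42609126e-02,
         1.96390358e+01],
       [ 3.53587211e-02,  3.71593928e-02,  9.98683604e-01,
         8.37392594e+02],
       [ 0.00000000e+00,  0.00000000e+00,  0.00000000e+00,
         1.00000000e+00]])}
side {'vertical_fov': 42.65815272656278, 'cx': 314.87443632618624, 'cy': 197.7712258284483, 'extrinsics': array([[ 8.40473140e-01,  3.40013803e-01, -4.21895148e-01,
         2.28971020e+02],
       [-5.41675573e-01,  5.07289862e-01, -6.70257091e-01,
        -5.46693709e+02],
       [-1.38735312e-02,  7.91863378e-01,  6.10540675e-01,
         5.67301287e+02],
       [ 0.00000000e+00,  0.00000000e+00,  0.00000000e+00,
         1.00000000e+00]])}
{'t': 0.1, 'joint_pos': array([ 1.24981558,  0.53713077, -0.00441866,  1.53875868,  0.00263595,
        1.06731005, -0.07118842]), 'joint_velocities': array([ 0.00073091, -0.0017664 ,  0.0011504 , -0.00340382, -0.00283309,
       -0.00164089, -0.0002901 ]), 'tau': array([ 1.90419247e-03, -5.84575903e+01,  1.05194706e+00, -2.59780365e+01,
        1.27163695e-02,  4.68428596e-03,  1.86343289e-05]), 'tool_pos': array([ 163.64247902, -628.47630282,  230.48084305]), 'eef_rot': array([ 9.91891192e-01,  1.27087456e-01, -1.80464307e-04, -7.80305956e-04]), 'wrist_force': array([-0.67357707,  0.80277619,  0.54612882]), 'wrist_torque': array([-0.02571026, -0.01684865,  0.01180833]), 'grip_force': 0.0, 'finger_gap': 85.40346975973071}
```

View pics/top0.png

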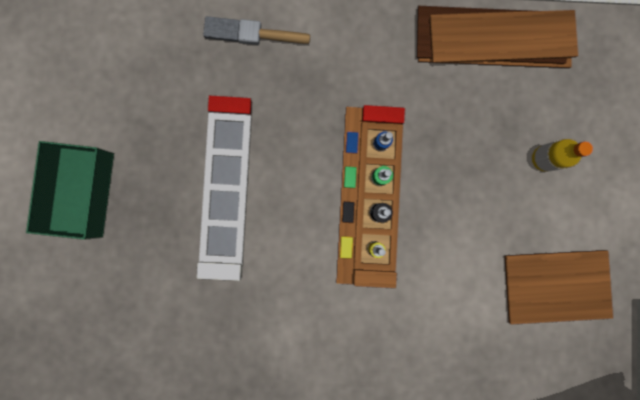

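View pics/side0.png

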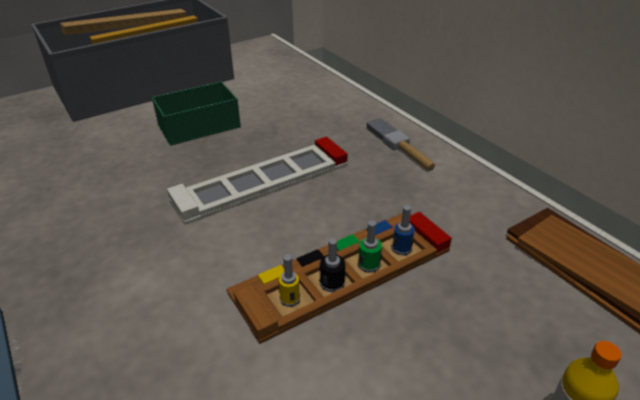

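Red ends of both racks are at the top in the top view. From the red end the saws run blue (383,141), green, black, yellow (377,250). The trolley pockets run from (229,135) at the red end to (222,241).

```bash
cat > h.py <<'E'
from cell import ctrl, vision, job
import cv2, numpy as np
from scipy.spatial.transform import Rotation as R
def ray(n,uv):
    i=vision.camera_info(n); f=200/np.tan(np.radians(i["vertical_fov"]/2)); E=i["extrinsics"]
    d=E[:3,:3]@np.array([(uv[0]-i["cx"])/f,-(uv[1]-i["cy"])/f,-1.]); return E[:3,3],d
def onz(n,uv,z):
    o,d=ray(n,uv); return o+d*(z-o[2])/d[2]
def proj(n,p):
    i=vision.camera_info(n); f=200/np.tan(np.radians(i["vertical_fov"]/2)); E=i["extrinsics"]
    c=E[:3,:3].T@(np.array(p)-E[:3,3]); return np.array([i["cx"]+f*c[0]/-c[2], i["cy"]-f*c[1]/-c[2]])
def togo(p):
    s=ctrl.get_state(); r=R.from_quat(s["eef_rot"]); print("t",s["t"],"tcp",s["tool_pos"].round(1),"tool-frame cm",(r.inv().apply(np.array(p)-s["tool_pos"])/10).round(2))
E
python3 - <<'E'
from h import *
im=vision.camera("top"); hsv=cv2.cvtColor(im,cv2.COLOR_BGR2HSV)
H,S,V=cv2.split(hsv)
def blobs(m,x0,x1,y0,y1,lo,hi,z,name):
    q=np.zeros_like(m);q[y0:y1,x0:x1]=m[y0:y1,x0:x1]
    n,l,st,c=cv2.connectedComponentsWithStats(q.astype(np.uint8))
    for k in range(1,n):
        if lo<st[k,4]<hi: print(name,c[k].round(1),st[k,4],onz("top",c[k],z)[:2].round(1))
# white rack floors: enclosed non-white areas
w=((V>150)&(S<60)).astype(np.uint8)
print("V floor/wall",V[169,226],V[152,226],V[169,210])
blobs((V<190)&(V>90),208,246,113,262,300,1500,8,"floor")
blobs((H>100)&(H<130)&(S>120),340,358,120,270,40,900,14,"bluetag")
blobs((H>45)&(H<80)&(S>120),340,358,120,270,40,900,14,"greentag")
blobs((H>22)&(H<35)&(S>120),336,358,120,270,40,900,14,"yeltag")
blobs(V<45,338,358,120,270,40,900,14,"blacktag")
blobs(((H<6)|(H>174))&(S>150),200,260,90,115,100,2000,38,"redT")
blobs(((H<6)|(H>174))&(S>150),350,420,100,128,100,2000,38,"redS")
side=vision.camera("side")
a=cv2.resize(im[95:290,330:415],None,fx=3,fy=3,interpolation=2)
b=cv2.resize(side[195:315,265:425],None,fx=3.3,fy=3.3,interpolation=2)
h=max(a.shape[0],b.shape[0]); a=cv2.copyMakeBorder(a,0,h-a.shape[0],0,0,0); b=cv2.copyMakeBorder(b,0,h-b.shape[0],0,0,0)
cv2.imwrite("pics/c1.png",np.hstack([a,b])); print(a.shape,b.shape)
E
```

```text
V floor/wall 127 188 180
bluetag [351.7 142.1] 185 [658.1 -65.3]
greentag [349.8 176.8] 194 [592.6 -63.3]
yeltag [346.  246.8] 252 [461.2 -59.7]
redT [229.3 104.3] 654 [715.4 162.1]
redS [383.1 114. ] 646 [ 707.9 -119.3]
(585, 255, 3) (585, 528, 3)
```

View pics/c1.png

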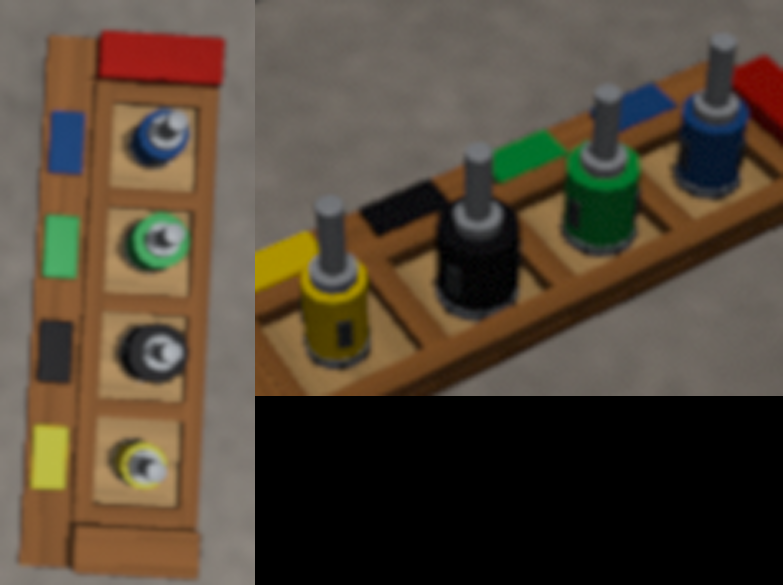

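The crop shows shank tops in the top view at blue (388,135), green (387,173), black (386,212) and yellow (380,251). In the side view they are at (406.5,207), (372,222), (333,240) and (288,256.5).

```bash
python3 - <<'E'
from h import *
T=dict(blue=(388.3,135.3),green=(387,173.3),black=(385.7,212.3),yellow=(380,250.7))
Sd=dict(blue=(406.5,207.1),green=(371.7,222.3),black=(332.6,240.2),yellow=(287.7,256.5))
for k in T: print(k,onz("top",T[k],92)[:2].round(1),onz("side",Sd[k],92)[:2].round(1))
im=vision.camera("top"); V=im.max(2).astype(int)
q=np.zeros(V.shape,np.uint8); q[118:262,208:247]=(V[118:262,208:247]<155)
n,l,st,c=cv2.connectedComponentsWithStats(q)
for k in range(1,n):
    if st[k,4]>100: print("floor",c[k].round(1),st[k],onz("top",c[k],8)[:2].round(1))
for k,g in enumerate([(229,135),(226,169),(224,205),(222,241)]): print(onz("top",g,8)[:2].round(1))
E
```

```text
blue [ 658.6 -119.7] [ 657.8 -119.4]
green [ 593.4 -119. ] [ 593.8 -118.3]
black [ 526.8 -118.2] [ 526.  -118.5]
yellow [ 461.5 -110. ] [ 458.5 -111.9]
floor [227.6 133.9] [213 119  31  31 847] [666.6 168.4]
floor [225.4 169.4] [210 155  32  30 852] [599.6 170.1]
floor [244.6 232.1] [241 183   6  79 249] [483.3 130.3]
floor [223.1 205. ] [208 190  31  31 863] [532.7 172.1]
floor [221.6 240.9] [208 226  29  31 837] [465.7 172.4]
[664.6 165.8]
[600.3 169.1]
[532.8 170.3]
[465.7 171.6]
```

>>> arm_command([
  {"travel": [0, 0, 0], "twist": [0, 0, 0.085]},
  {"travel": [0, 0, 0], "twist": [0, 0, 0.085]},
  {"travel": [0, 0, 0], "twist": [0, 0, 0.085]},
  {"travel": [1.5, -1.5, 0.5], "twist": [0, 0, 0]},
  {"travel": [2.5, -2.5, 0.5], "twist": [0, 0, 0]},
], fingers=1)

```text
t: 0.67
tool_pos: [200.1, -591.3, 221.3]
eef_rot: [1.0, -0.004, -0.001, 0.001]
wrist_force: [0.8, -0.2, 0.4]
finger_gap: 85.6
grip_force: 0.0
```

>>> arm_command([
  {"travel": [2.7, -2.7, 0.5], "twist": [0, 0, 0]},
  {"travel": [2.7, -2.7, 0.5], "twist": [0, 0, 0]},
  {"travel": [2.7, -2.7, 0.5], "twist": [0, 0, 0]},
  {"travel": [2.7, -2.7, 0.5], "twist": [0, 0, 0]},
  {"travel": [2.7, -2.7, 0.5], "twist": [0, 0, 0]},
])

```text
t: 1.08
tool_pos: [339.9, -452.6, 196.1]
eef_rot: [1.0, -0.0, 0.0, 0.0]
wrist_force: [0.6, -0.6, -0.4]
finger_gap: 85.3
grip_force: 0.0
```

>>> arm_command([
  {"travel": [2.7, -2.7, 0], "twist": [0, 0, 0]},
  {"travel": [2.7, -2.7, 0], "twist": [0, 0, 0]},
  {"travel": [2.7, -2.7, 0], "twist": [0, 0, 0]},
  {"travel": [2.7, -2.7, 0], "twist": [0, 0, 0]},
  {"travel": [2.7, -2.7, 0], "twist": [0, 0, 0]},
])

```text
t: 1.5
tool_pos: [475.0, -317.6, 196.4]
eef_rot: [1.0, -0.0, 0.0, 0.0]
wrist_force: [0.9, -0.9, -0.3]
finger_gap: 85.4
grip_force: 0.0
```

>>> arm_command([
  {"travel": [2.3, -2.5, 0], "twist": [0, 0, 0]},
  {"travel": [2.3, -2.5, 0], "twist": [0, 0, 0]},
  {"travel": [2.3, -2.5, 0], "twist": [0, 0, 0]},
  {"travel": [2.3, -2.5, 0], "twist": [0, 0, 0]},
  {"travel": [2.3, -2.5, 0], "twist": [0, 0, 0]},
])

```text
t: 1.92
tool_pos: [589.8, -192.7, 196.2]
eef_rot: [1.0, -0.0, -0.0, 0.0]
wrist_force: [0.9, -0.1, -0.3]
finger_gap: 85.5
grip_force: 0.0
```

>>> arm_command([
  {"travel": [2.3, -2.5, 0], "twist": [0, 0, 0]},
  {"travel": [2.3, -2.5, 0], "twist": [0, 0, 0]},
  {"travel": [2, -2, 1.5], "twist": [0, 0, 0]},
  {"travel": [0, 0, 3], "twist": [0, 0, 0]},
  {"travel": [0, 0, 1], "twist": [0, 0, 0]},
])

```text
t: 2.33
tool_pos: [654.0, -121.1, 137.6]
eef_rot: [1.0, 0.002, -0.002, -0.001]
wrist_force: [-2.8, -0.7, -0.6]
finger_gap: 85.3
grip_force: 0.0
```

>>> arm_command([
  {"travel": [0.3, -0.1, 1.5], "twist": [0, 0, 0]},
  {"travel": [0, 0, 2], "twist": [0, 0, 0]},
  {"travel": [0, 0, 2], "twist": [0, 0, 0]},
  {"travel": [0, 0, 1], "twist": [0, 0, 0]},
  {"travel": [0, 0, 0], "twist": [0, 0, 0]},
])

```text
t: 2.75
tool_pos: [655.8, -124.2, 74.0]
eef_rot: [1.0, -0.001, -0.002, 0.0]
wrist_force: [-1.0, 0.3, -0.5]
finger_gap: 85.1
grip_force: 0.0
```

```bash
python3 - <<'E'
from h import *
togo((658.2,-119.5,62))
a=vision.camera("top")[60:300,320:480]; b=vision.camera("side")[120:320,260:500]
a=cv2.resize(a,None,fx=2,fy=2);b=cv2.resize(b,None,fx=2,fy=2)
a=a[:400];cv2.imwrite("pics/c2.png",np.hstack([a,b]))
E
```

```text
t 2.75 tcp [ 655.8 -124.2   74. ] tool-frame cm [ 0.24 -0.47  1.2 ]
```

View pics/c2.png

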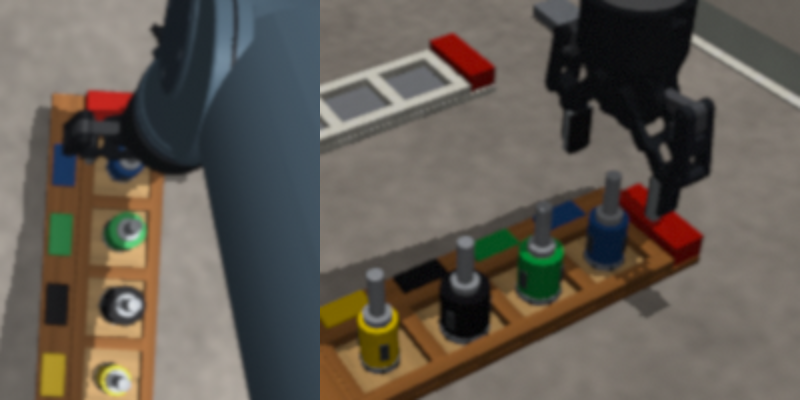

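Side view: the open fingers straddle the blue shank, whose top is at crop (612,178). It needs a 5 mm shift, then lower.

>>> arm_command([
  {"travel": [0.2, -0.5, 0.4], "twist": [0, 0, 0]},
  {"travel": [0, 0, 0.8], "twist": [0, 0, 0]},
  {"travel": [0, 0, 0], "twist": [0, 0, 0]},
  {"travel": [0, 0, 0], "twist": [0, 0, 0]},
  {"travel": [0, 0, 0], "twist": [0, 0, 0]},
])

```text
t: 3.27
tool_pos: [659.9, -118.2, 64.4]
eef_rot: [1.0, -0.0, 0.0, 0.0]
wrist_force: [-0.4, -0.4, 1.0]
finger_gap: 85.7
grip_force: 0.0
```

>>> arm_command([
  {"travel": [0, 0, 0], "twist": [0, 0, 0]},
  {"travel": [0, 0, 0], "twist": [0, 0, 0]},
  {"travel": [0, 0, 0], "twist": [0, 0, 0]},
  {"travel": [0, 0, 0], "twist": [0, 0, 0]},
  {"travel": [0, 0, 0], "twist": [0, 0, 0]},
], fingers=-1)

```text
t: 3.68
tool_pos: [659.9, -118.1, 64.4]
eef_rot: [1.0, -0.0, 0.0, 0.0]
wrist_force: [-0.8, -1.0, 0.0]
finger_gap: 25.6
grip_force: 0.0
```

>>> arm_command([
  {"travel": [0, 0, 0], "twist": [0, 0, 0]},
  {"travel": [0, 0, 0], "twist": [0, 0, 0]},
  {"travel": [0, 0, 0], "twist": [0, 0, 0]},
  {"travel": [0, 0, 0], "twist": [0, 0, 0]},
  {"travel": [0, 0, 0], "twist": [0, 0, 0]},
])

```text
t: 4.1
tool_pos: [659.9, -118.2, 64.2]
eef_rot: [1.0, -0.0, -0.0, 0.0]
wrist_force: [1.6, -0.2, -0.1]
finger_gap: 9.7
grip_force: 58.4
```

>>> arm_command([
  {"travel": [0, 0, -0.5], "twist": [0, 0, 0]},
  {"travel": [0, 0, -1], "twist": [0, 0, 0]},
  {"travel": [0, 0, -1.5], "twist": [0, 0, 0]},
  {"travel": [0, 0, -1.5], "twist": [0, 0, 0]},
  {"travel": [0, 0, -0.5], "twist": [0, 0, 0]},
])

```text
t: 4.52
tool_pos: [661.9, -118.3, 118.2]
eef_rot: [1.0, -0.0, 0.002, 0.0]
wrist_force: [0.9, 0.2, -1.2]
finger_gap: 10.2
grip_force: 58.4
```

>>> arm_command([
  {"travel": [0, -1, -1], "twist": [0, 0, 0]},
  {"travel": [-0.5, -2, -1], "twist": [0, 0, 0]},
  {"travel": [-1, -2.5, -0.5], "twist": [0, 0, 0]},
  {"travel": [-2, -2.5, 0], "twist": [0, 0, 0]},
  {"travel": [-2, -2.5, 0], "twist": [0, 0, 0]},
])

```text
t: 4.93
tool_pos: [604.6, -10.9, 140.2]
eef_rot: [1.0, 0.0, 0.001, -0.0]
wrist_force: [0.4, 1.0, -0.9]
finger_gap: 10.0
grip_force: 58.5
```

>>> arm_command([
  {"travel": [-2, -2.5, 0], "twist": [0, 0, 0]},
  {"travel": [-2, -2.5, 0], "twist": [0, 0, 0]},
  {"travel": [-2, -2.5, 0], "twist": [0, 0, 0]},
  {"travel": [-2, -2.5, 0], "twist": [0, 0, 0]},
  {"travel": [-2, -2.5, 0], "twist": [0, 0, 0]},
])

```text
t: 5.35
tool_pos: [503.5, 113.8, 139.9]
eef_rot: [1.0, 0.0, 0.0, -0.0]
wrist_force: [-0.7, 0.2, -1.3]
finger_gap: 10.0
grip_force: 58.5
```

>>> arm_command([
  {"travel": [-1.5, -2.5, 0], "twist": [0, 0, 0]},
  {"travel": [-1.3, -2, 0], "twist": [0, 0, 0]},
  {"travel": [-0.5, -1.5, 0], "twist": [0, 0, 0]},
  {"travel": [0, 0, 0], "twist": [0, 0, 0]},
  {"travel": [0, 0, 0], "twist": [0, 0, 0]},
])

```text
t: 5.77
tool_pos: [471.5, 173.3, 139.8]
eef_rot: [1.0, 0.001, 0.0, -0.0]
wrist_force: [0.6, -0.7, -0.8]
finger_gap: 10.5
grip_force: 58.6
```

>>> arm_command([
  {"travel": [-0.5, 0, 1], "twist": [0, 0, 0]},
  {"travel": [0, 0, 2], "twist": [0, 0, 0]},
  {"travel": [0, 0, 2], "twist": [0, 0, 0]},
  {"travel": [0, 0, 1.5], "twist": [0, 0, 0]},
  {"travel": [0, 0, 0.5], "twist": [0, 0, 0]},
])

```text
t: 6.18
tool_pos: [466.1, 170.2, 67.5]
eef_rot: [1.0, -0.001, -0.001, 0.001]
wrist_force: [-0.8, -0.0, -1.5]
finger_gap: 10.2
grip_force: 58.6
```

>>> arm_command([
  {"travel": [0, 0, 0], "twist": [0, 0, 0]},
  {"travel": [0, 0, 0.2], "twist": [0, 0, 0]},
  {"travel": [0, 0, 0.1], "twist": [0, 0, 0]},
  {"travel": [0, 0, 0], "twist": [0, 0, 0]},
  {"travel": [0, 0, 0], "twist": [0, 0, 0]},
])

```text
t: 6.6
tool_pos: [467.5, 172.0, 66.9]
eef_rot: [1.0, -0.0, 0.001, -0.0]
wrist_force: [0.4, -0.8, -2.4]
finger_gap: 9.8
grip_force: 58.6
```

```bash
python3 - <<'E'
from h import *
togo((466.5,172.8,64.5)); print(ctrl.get_state()["wrist_force"])
b=vision.camera("side")[90:290,130:380]
cv2.imwrite("pics/c3.png",cv2.resize(b,None,fx=2.5,fy=2.5))
E
```

```text
t 6.6 tcp [467.5 172.   66.9] tool-frame cm [-0.1  -0.08  0.24]
[ 0.39730666 -0.76478671 -2.36412709]
```

View pics/c3.png

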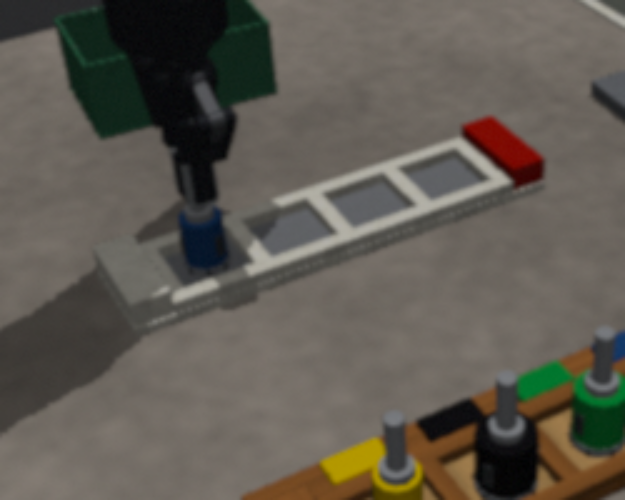

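Blue hangs upright, centred in the pocket farthest from red (crop 205,240). I'll lower it 2 mm more and release.

>>> arm_command([
  {"travel": [0, 0, 0.1], "twist": [0, 0, 0]},
  {"travel": [0, 0, 0.1], "twist": [0, 0, 0]},
  {"travel": [0, 0, 0], "twist": [0, 0, 0]},
  {"travel": [0, 0, 0], "twist": [0, 0, 0]},
  {"travel": [0, 0, 0], "twist": [0, 0, 0]},
])

```text
t: 7.07
tool_pos: [466.9, 172.0, 64.2]
eef_rot: [1.0, -0.0, -0.0, 0.0]
wrist_force: [0.1, 0.9, -1.0]
finger_gap: 9.8
grip_force: 58.6
```

>>> arm_command([
  {"travel": [0, 0, 0], "twist": [0, 0, 0]},
  {"travel": [0, 0, 0], "twist": [0, 0, 0]},
  {"travel": [0, 0, 0], "twist": [0, 0, 0]},
  {"travel": [0, 0, 0], "twist": [0, 0, 0]},
  {"travel": [0, 0, 0], "twist": [0, 0, 0]},
], fingers=0.2)

```text
t: 7.48
tool_pos: [467.1, 172.0, 64.3]
eef_rot: [1.0, -0.0, 0.0, -0.0]
wrist_force: [-0.5, -0.6, 1.0]
finger_gap: 51.3
grip_force: 0.0
```

>>> arm_command([
  {"travel": [0, 0, -1], "twist": [0, 0, 0]},
  {"travel": [0, 0, -2], "twist": [0, 0, 0]},
  {"travel": [0, 0, -2.5], "twist": [0, 0, 0]},
  {"travel": [0.5, 1, -2.5], "twist": [0, 0, 0]},
  {"travel": [1, 2, 0], "twist": [0, 0, 0]},
])

```text
t: 7.9
tool_pos: [484.0, 145.5, 149.3]
eef_rot: [1.0, 0.002, 0.003, -0.002]
wrist_force: [1.6, 0.3, 0.5]
finger_gap: 51.4
grip_force: 0.0
```

>>> arm_command([
  {"travel": [1.4, 3.3, 0], "twist": [0, 0, 0]},
  {"travel": [1.4, 3.3, 0], "twist": [0, 0, 0]},
  {"travel": [1.4, 3.3, 0], "twist": [0, 0, 0]},
  {"travel": [1.4, 3.3, 0], "twist": [0, 0, 0]},
  {"travel": [1.4, 3.3, 0], "twist": [0, 0, 0]},
])

```text
t: 8.32
tool_pos: [552.5, -24.7, 145.2]
eef_rot: [1.0, -0.0, 0.0, -0.0]
wrist_force: [0.6, -0.1, 0.0]
finger_gap: 51.5
grip_force: 0.0
```

>>> arm_command([
  {"travel": [1.4, 3.3, 0], "twist": [0, 0, 0]},
  {"travel": [1.4, 3.3, 0], "twist": [0, 0, 0]},
  {"travel": [1.2, 2.6, 0], "twist": [0, 0, 0]},
  {"travel": [0.2, 0.4, 1], "twist": [0, 0, 0]},
  {"travel": [0, 0, 2], "twist": [0, 0, 0]},
], fingers=1)

```text
t: 8.73
tool_pos: [596.5, -122.8, 116.7]
eef_rot: [1.0, -0.002, 0.003, 0.001]
wrist_force: [0.6, 0.5, 0.1]
finger_gap: 85.6
grip_force: 0.0
```

>>> arm_command([
  {"travel": [0, 0, 1], "twist": [0, 0, 0]},
  {"travel": [0, 0, 0], "twist": [0, 0, 0]},
  {"travel": [0, 0, 0], "twist": [0, 0, 0]},
  {"travel": [0, 0, 0], "twist": [0, 0, 0]},
  {"travel": [0, 0, 0], "twist": [0, 0, 0]},
])

```text
t: 9.15
tool_pos: [594.6, -118.6, 105.4]
eef_rot: [1.0, 0.0, 0.001, 0.0]
wrist_force: [0.3, -1.8, -0.5]
finger_gap: 85.3
grip_force: 0.0
```

Within 1 mm of green. Next: down 4.1 cm, close, lift.

>>> arm_command([
  {"travel": [-0.1, 0, 1], "twist": [0, 0, 0]},
  {"travel": [0, 0, 1.6], "twist": [0, 0, 0]},
  {"travel": [0, 0, 1], "twist": [0, 0, 0]},
  {"travel": [0, 0, 0.5], "twist": [0, 0, 0]},
  {"travel": [0, 0, 0], "twist": [0, 0, 0]},
])

```text
t: 9.57
tool_pos: [591.8, -118.8, 61.8]
eef_rot: [1.0, -0.0, -0.001, -0.0]
wrist_force: [0.6, -0.7, 0.3]
finger_gap: 85.3
grip_force: 0.0
```

>>> arm_command([
  {"travel": [0, 0, 0], "twist": [0, 0, 0]},
  {"travel": [0, 0, 0], "twist": [0, 0, 0]},
  {"travel": [0, 0, 0], "twist": [0, 0, 0]},
  {"travel": [0, 0, 0], "twist": [0, 0, 0]},
  {"travel": [0, 0, 0], "twist": [0, 0, 0]},
], fingers=-1)

```text
t: 9.98
tool_pos: [593.2, -119.1, 63.7]
eef_rot: [1.0, -0.0, 0.0, 0.0]
wrist_force: [1.1, -0.6, -0.3]
finger_gap: 25.8
grip_force: 0.0
```

>>> arm_command([
  {"travel": [0, 0, 0], "twist": [0, 0, 0]},
  {"travel": [0, 0, 0], "twist": [0, 0, 0]},
  {"travel": [0, 0, 0], "twist": [0, 0, 0]},
  {"travel": [0, 0, 0], "twist": [0, 0, 0]},
  {"travel": [0, 0, 0], "twist": [0, 0, 0]},
])

```text
t: 10.4
tool_pos: [593.1, -119.1, 63.5]
eef_rot: [1.0, -0.0, 0.0, 0.0]
wrist_force: [-0.7, -0.0, 3.1]
finger_gap: 10.1
grip_force: 58.5
```

>>> arm_command([
  {"travel": [0, 0, -0.5], "twist": [0, 0, 0]},
  {"travel": [0, 0, -1.5], "twist": [0, 0, 0]},
  {"travel": [0, 0, -2], "twist": [0, 0, 0]},
  {"travel": [0, 0, -2], "twist": [0, 0, 0]},
  {"travel": [0, -1, -1.5], "twist": [0, 0, 0]},
])

```text
t: 10.82
tool_pos: [592.8, -111.7, 139.6]
eef_rot: [1.0, -0.002, 0.0, 0.001]
wrist_force: [0.2, -0.1, -2.8]
finger_gap: 10.0
grip_force: 58.5
```

>>> arm_command([
  {"travel": [0, -2, 0], "twist": [0, 0, 0]},
  {"travel": [-0.6, -2.5, 0], "twist": [0, 0, 0]},
  {"travel": [-0.6, -3, 0], "twist": [0, 0, 0]},
  {"travel": [-0.6, -3, 0], "twist": [0, 0, 0]},
  {"travel": [-0.6, -3, 0], "twist": [0, 0, 0]},
])

```text
t: 11.23
tool_pos: [568.1, 27.1, 138.2]
eef_rot: [1.0, -0.0, -0.0, 0.0]
wrist_force: [0.3, -0.2, -1.8]
finger_gap: 9.9
grip_force: 58.6
```

>>> arm_command([
  {"travel": [-0.6, -3, 0], "twist": [0, 0, 0]},
  {"travel": [-0.6, -3, 0], "twist": [0, 0, 0]},
  {"travel": [-0.6, -3, 0], "twist": [0, 0, 0]},
  {"travel": [-0.6, -2.5, 0], "twist": [0, 0, 0]},
  {"travel": [-0.6, -2, 0], "twist": [0, 0, 0]},
])

```text
t: 11.65
tool_pos: [537.9, 163.7, 138.3]
eef_rot: [1.0, 0.001, -0.0, -0.0]
wrist_force: [0.5, -0.0, -1.4]
finger_gap: 10.1
grip_force: 58.6
```

>>> arm_command([
  {"travel": [-0.6, -1, 0], "twist": [0, 0, 0]},
  {"travel": [0, 0, 0], "twist": [0, 0, 0]},
  {"travel": [0, 0, 0], "twist": [0, 0, 0]},
  {"travel": [0, 0, 0], "twist": [0, 0, 0]},
  {"travel": [0, 0, 0], "twist": [0, 0, 0]},
])

```text
t: 12.07
tool_pos: [533.6, 168.7, 138.2]
eef_rot: [1.0, -0.002, 0.0, 0.001]
wrist_force: [-0.7, -0.1, -1.2]
finger_gap: 10.0
grip_force: 58.6
```

>>> arm_command([
  {"travel": [0, -0.2, 1], "twist": [0, 0, 0]},
  {"travel": [0, 0, 2], "twist": [0, 0, 0]},
  {"travel": [0, 0, 2], "twist": [0, 0, 0]},
  {"travel": [0, 0, 1.5], "twist": [0, 0, 0]},
  {"travel": [0, 0, 0.5], "twist": [0, 0, 0]},
])

```text
t: 12.48
tool_pos: [531.4, 171.5, 65.4]
eef_rot: [1.0, -0.001, -0.002, 0.001]
wrist_force: [-2.0, 0.2, -2.2]
finger_gap: 10.2
grip_force: 58.6
```

>>> arm_command([
  {"travel": [0, 0, 0.2], "twist": [0, 0, 0]},
  {"travel": [0, 0, 0.1], "twist": [0, 0, 0]},
  {"travel": [0, 0, 0.1], "twist": [0, 0, 0]},
  {"travel": [0, 0, 0], "twist": [0, 0, 0]},
  {"travel": [0, 0, 0], "twist": [0, 0, 0]},
])

```text
t: 12.9
tool_pos: [533.5, 173.1, 65.0]
eef_rot: [1.0, -0.0, 0.001, -0.0]
wrist_force: [0.3, 0.6, -1.5]
finger_gap: 9.9
grip_force: 58.6
```

>>> arm_command([
  {"travel": [0, 0, 0.1], "twist": [0, 0, 0]},
  {"travel": [0, 0, 0], "twist": [0, 0, 0]},
  {"travel": [0, 0, 0], "twist": [0, 0, 0]},
  {"travel": [0, 0, 0], "twist": [0, 0, 0]},
  {"travel": [0, 0, 0], "twist": [0, 0, 0]},
])

```text
t: 13.32
tool_pos: [533.2, 173.0, 63.5]
eef_rot: [1.0, -0.0, 0.0, -0.0]
wrist_force: [0.9, -0.6, 1.5]
finger_gap: 9.9
grip_force: 58.6
```

>>> arm_command([
  {"travel": [0, 0, 0], "twist": [0, 0, 0]},
  {"travel": [0, 0, 0], "twist": [0, 0, 0]},
  {"travel": [0, 0, 0], "twist": [0, 0, 0]},
  {"travel": [0, 0, 0], "twist": [0, 0, 0]},
  {"travel": [0, 0, 0], "twist": [0, 0, 0]},
], fingers=0.2)

```text
t: 13.73
tool_pos: [533.0, 172.9, 63.3]
eef_rot: [1.0, -0.0, -0.0, -0.0]
wrist_force: [-0.2, -0.5, 0.7]
finger_gap: 51.1
grip_force: 0.0
```

>>> arm_command([
  {"travel": [0, 0, -1], "twist": [0, 0, 0]},
  {"travel": [0, 0, -2], "twist": [0, 0, 0]},
  {"travel": [0, 0, -2.5], "twist": [0, 0, 0]},
  {"travel": [0, 1, -2.5], "twist": [0, 0, 0]},
  {"travel": [0, 2, 0], "twist": [0, 0, 0]},
])

```text
t: 14.15
tool_pos: [535.9, 146.7, 148.7]
eef_rot: [1.0, 0.002, 0.004, -0.002]
wrist_force: [0.0, 0.6, 0.2]
finger_gap: 51.5
grip_force: 0.0
```

>>> arm_command([
  {"travel": [-0.1, 3.3, 0], "twist": [0, 0, 0]},
  {"travel": [-0.1, 3.3, 0], "twist": [0, 0, 0]},
  {"travel": [-0.1, 3.3, 0], "twist": [0, 0, 0]},
  {"travel": [-0.1, 3.3, 0], "twist": [0, 0, 0]},
  {"travel": [-0.1, 3.3, 0], "twist": [0, 0, 0]},
])

```text
t: 14.57
tool_pos: [527.9, -23.6, 144.2]
eef_rot: [1.0, 0.0, 0.0, 0.0]
wrist_force: [0.1, 0.3, 0.4]
finger_gap: 51.3
grip_force: 0.0
```

>>> arm_command([
  {"travel": [-0.1, 3.3, 0], "twist": [0, 0, 0]},
  {"travel": [0, 3.3, 0], "twist": [0, 0, 0]},
  {"travel": [0, 2.6, 0], "twist": [0, 0, 0]},
  {"travel": [0, 0.4, 1], "twist": [0, 0, 0]},
  {"travel": [0, 0, 2], "twist": [0, 0, 0]},
], fingers=1)

```text
t: 14.98
tool_pos: [528.7, -121.5, 115.5]
eef_rot: [1.0, -0.003, 0.003, 0.001]
wrist_force: [-0.2, 0.4, -0.9]
finger_gap: 85.4
grip_force: 0.0
```

>>> arm_command([
  {"travel": [0, 0, 1], "twist": [0, 0, 0]},
  {"travel": [0, 0, 0], "twist": [0, 0, 0]},
  {"travel": [0, 0, 0], "twist": [0, 0, 0]},
  {"travel": [0, 0, 0], "twist": [0, 0, 0]},
  {"travel": [0, 0, 0], "twist": [0, 0, 0]},
])

```text
t: 15.4
tool_pos: [527.7, -117.7, 104.2]
eef_rot: [1.0, 0.0, 0.001, 0.0]
wrist_force: [0.8, 0.2, -0.0]
finger_gap: 85.5
grip_force: 0.0
```

>>> arm_command([
  {"travel": [-0.1, 0.1, 1], "twist": [0, 0, 0]},
  {"travel": [0, 0, 1.5], "twist": [0, 0, 0]},
  {"travel": [0, 0, 1], "twist": [0, 0, 0]},
  {"travel": [0, 0, 0.5], "twist": [0, 0, 0]},
  {"travel": [0, 0, 0], "twist": [0, 0, 0]},
])

```text
t: 15.82
tool_pos: [524.9, -118.8, 62.0]
eef_rot: [1.0, 0.0, -0.001, -0.0]
wrist_force: [-0.4, -0.2, -1.1]
finger_gap: 85.5
grip_force: 0.0
```

>>> arm_command([
  {"travel": [0, 0, 0], "twist": [0, 0, 0]},
  {"travel": [0, 0, 0], "twist": [0, 0, 0]},
  {"travel": [0, 0, 0], "twist": [0, 0, 0]},
  {"travel": [0, 0, 0], "twist": [0, 0, 0]},
  {"travel": [0, 0, 0], "twist": [0, 0, 0]},
], fingers=-1)

```text
t: 16.23
tool_pos: [526.2, -119.2, 63.7]
eef_rot: [1.0, -0.0, 0.0, 0.0]
wrist_force: [0.6, -0.7, -0.3]
finger_gap: 25.5
grip_force: 0.0
```

>>> arm_command([
  {"travel": [0, 0, 0], "twist": [0, 0, 0]},
  {"travel": [0, 0, 0], "twist": [0, 0, 0]},
  {"travel": [0, 0, 0], "twist": [0, 0, 0]},
  {"travel": [0, 0, 0], "twist": [0, 0, 0]},
  {"travel": [0, 0, 0], "twist": [0, 0, 0]},
])

```text
t: 16.65
tool_pos: [526.1, -119.1, 63.5]
eef_rot: [1.0, -0.0, 0.0, 0.0]
wrist_force: [-0.3, -1.2, 3.9]
finger_gap: 10.0
grip_force: 58.5
```

>>> arm_command([
  {"travel": [0, 0, -0.5], "twist": [0, 0, 0]},
  {"travel": [0, 0, -1.5], "twist": [0, 0, 0]},
  {"travel": [0, 0, -2], "twist": [0, 0, 0]},
  {"travel": [0, 0, -2], "twist": [0, 0, 0]},
  {"travel": [0, -1, -1.5], "twist": [0, 0, 0]},
])

```text
t: 17.07
tool_pos: [525.9, -111.3, 139.7]
eef_rot: [1.0, -0.002, 0.0, 0.001]
wrist_force: [-0.1, 0.2, -1.2]
finger_gap: 10.3
grip_force: 58.5
```

>>> arm_command([
  {"travel": [0.5, -2, 0], "twist": [0, 0, 0]},
  {"travel": [1, -2.5, 0], "twist": [0, 0, 0]},
  {"travel": [1, -3, 0], "twist": [0, 0, 0]},
  {"travel": [1, -3, 0], "twist": [0, 0, 0]},
  {"travel": [1, -3, 0], "twist": [0, 0, 0]},
])

```text
t: 17.48
tool_pos: [570.8, 27.2, 138.3]
eef_rot: [1.0, -0.0, -0.0, 0.0]
wrist_force: [0.5, -1.4, -1.3]
finger_gap: 10.1
grip_force: 58.6
```

>>> arm_command([
  {"travel": [1, -3, 0], "twist": [0, 0, 0]},
  {"travel": [1, -3, 0], "twist": [0, 0, 0]},
  {"travel": [0.8, -3, 0], "twist": [0, 0, 0]},
  {"travel": [0, -2.5, 0], "twist": [0, 0, 0]},
  {"travel": [0, -2, 0], "twist": [0, 0, 0]},
])

```text
t: 17.9
tool_pos: [598.5, 164.0, 138.1]
eef_rot: [1.0, 0.001, -0.0, -0.001]
wrist_force: [-0.1, 0.5, -1.5]
finger_gap: 10.2
grip_force: 58.6
```

>>> arm_command([
  {"travel": [0, -0.9, 0], "twist": [0, 0, 0]},
  {"travel": [0, 0, 0], "twist": [0, 0, 0]},
  {"travel": [0, 0, 0], "twist": [0, 0, 0]},
  {"travel": [0, 0, 0], "twist": [0, 0, 0]},
  {"travel": [0, 0, 0], "twist": [0, 0, 0]},
])

```text
t: 18.32
tool_pos: [599.2, 167.4, 138.2]
eef_rot: [1.0, -0.002, -0.0, 0.001]
wrist_force: [-1.0, 0.4, -0.1]
finger_gap: 10.2
grip_force: 58.6
```

>>> arm_command([
  {"travel": [0, 0, 1], "twist": [0, 0, 0]},
  {"travel": [0, 0, 2], "twist": [0, 0, 0]},
  {"travel": [0, 0, 2], "twist": [0, 0, 0]},
  {"travel": [0, 0, 1.5], "twist": [0, 0, 0]},
  {"travel": [0, 0, 0.5], "twist": [0, 0, 0]},
])

```text
t: 18.73
tool_pos: [597.0, 168.3, 65.1]
eef_rot: [1.0, -0.001, -0.002, 0.001]
wrist_force: [1.0, -1.1, -0.6]
finger_gap: 10.2
grip_force: 58.6
```

>>> arm_command([
  {"travel": [0, 0, 0.3], "twist": [0, 0, 0]},
  {"travel": [0, 0, 0.1], "twist": [0, 0, 0]},
  {"travel": [0, 0, 0.1], "twist": [0, 0, 0]},
  {"travel": [0, 0, 0], "twist": [0, 0, 0]},
  {"travel": [0, 0, 0], "twist": [0, 0, 0]},
])

```text
t: 19.15
tool_pos: [599.6, 170.0, 64.1]
eef_rot: [1.0, -0.0, 0.001, -0.0]
wrist_force: [-1.1, -0.8, -1.8]
finger_gap: 10.1
grip_force: 58.6
```

>>> arm_command([
  {"travel": [0, 0, 0], "twist": [0, 0, 0]},
  {"travel": [0, 0, 0], "twist": [0, 0, 0]},
  {"travel": [0, 0, 0], "twist": [0, 0, 0]},
  {"travel": [0, 0, 0], "twist": [0, 0, 0]},
  {"travel": [0, 0, 0], "twist": [0, 0, 0]},
])

```text
t: 19.57
tool_pos: [599.2, 170.0, 63.6]
eef_rot: [1.0, -0.0, 0.0, -0.0]
wrist_force: [0.2, -1.2, 0.9]
finger_gap: 10.2
grip_force: 58.6
```

>>> arm_command([
  {"travel": [0, 0, 0], "twist": [0, 0, 0]},
  {"travel": [0, 0, 0], "twist": [0, 0, 0]},
  {"travel": [0, 0, 0], "twist": [0, 0, 0]},
  {"travel": [0, 0, 0], "twist": [0, 0, 0]},
  {"travel": [0, 0, 0], "twist": [0, 0, 0]},
], fingers=0.2)

```text
t: 19.98
tool_pos: [599.0, 169.9, 63.2]
eef_rot: [1.0, -0.0, -0.0, -0.0]
wrist_force: [-0.7, 0.4, 0.3]
finger_gap: 51.1
grip_force: 0.0
```

>>> arm_command([
  {"travel": [0, 0, -1], "twist": [0, 0, 0]},
  {"travel": [0, 0, -2], "twist": [0, 0, 0]},
  {"travel": [0, 0, -2.5], "twist": [0, 0, 0]},
  {"travel": [0, 1, -2.5], "twist": [0, 0, 0]},
  {"travel": [-1, 2, 0], "twist": [0, 0, 0]},
])

```text
t: 20.4
tool_pos: [593.4, 143.8, 149.4]
eef_rot: [1.0, 0.002, 0.005, -0.002]
wrist_force: [0.6, 0.4, 0.3]
finger_gap: 51.3
grip_force: 0.0
```

>>> arm_command([
  {"travel": [-1.6, 3.2, 0], "twist": [0, 0, 0]},
  {"travel": [-1.6, 3.2, 0], "twist": [0, 0, 0]},
  {"travel": [-1.6, 3.2, 0], "twist": [0, 0, 0]},
  {"travel": [-1.6, 3.2, 0], "twist": [0, 0, 0]},
  {"travel": [-1.6, 3.2, 0], "twist": [0, 0, 0]},
])

```text
t: 20.82
tool_pos: [508.2, -21.4, 144.2]
eef_rot: [1.0, -0.0, 0.001, 0.0]
wrist_force: [1.1, -0.7, -0.4]
finger_gap: 51.1
grip_force: 0.0
```

>>> arm_command([
  {"travel": [-1.6, 3.2, 0], "twist": [0, 0, 0]},
  {"travel": [-1.6, 3, 0], "twist": [0, 0, 0]},
  {"travel": [-1.4, 2.5, 0], "twist": [0, 0, 0]},
  {"travel": [-0.3, 0.4, 1], "twist": [0, 0, 0]},
  {"travel": [0, 0, 2], "twist": [0, 0, 0]},
], fingers=1)

```text
t: 21.23
tool_pos: [460.5, -114.3, 115.4]
eef_rot: [1.0, -0.003, 0.002, 0.001]
wrist_force: [0.5, 1.1, 0.3]
finger_gap: 85.6
grip_force: 0.0
```

>>> arm_command([
  {"travel": [0, 0, 1], "twist": [0, 0, 0]},
  {"travel": [0, 0, 0], "twist": [0, 0, 0]},
  {"travel": [0, 0, 0], "twist": [0, 0, 0]},
  {"travel": [0, 0, 0], "twist": [0, 0, 0]},
  {"travel": [0, 0, 0], "twist": [0, 0, 0]},
])

```text
t: 21.65
tool_pos: [460.7, -110.7, 104.1]
eef_rot: [1.0, 0.0, 0.001, 0.0]
wrist_force: [-0.8, -0.4, 1.1]
finger_gap: 85.2
grip_force: 0.0
```

>>> arm_command([
  {"travel": [0, 0, 1], "twist": [0, 0, 0]},
  {"travel": [0, 0, 1.5], "twist": [0, 0, 0]},
  {"travel": [0, 0, 1], "twist": [0, 0, 0]},
  {"travel": [0, 0, 0.5], "twist": [0, 0, 0]},
  {"travel": [0, 0, 0], "twist": [0, 0, 0]},
])

```text
t: 22.07
tool_pos: [458.9, -110.8, 62.0]
eef_rot: [1.0, 0.0, -0.001, -0.0]
wrist_force: [0.2, -0.1, -0.4]
finger_gap: 85.4
grip_force: 0.0
```

>>> arm_command([
  {"travel": [0, 0, 0], "twist": [0, 0, 0]},
  {"travel": [0, 0, 0], "twist": [0, 0, 0]},
  {"travel": [0, 0, 0], "twist": [0, 0, 0]},
  {"travel": [0, 0, 0], "twist": [0, 0, 0]},
  {"travel": [0, 0, 0], "twist": [0, 0, 0]},
], fingers=-1)

```text
t: 22.48
tool_pos: [460.2, -111.1, 63.7]
eef_rot: [1.0, -0.0, 0.0, 0.0]
wrist_force: [-0.6, -0.0, -1.0]
finger_gap: 25.4
grip_force: 0.0
```

>>> arm_command([
  {"travel": [0, 0, 0], "twist": [0, 0, 0]},
  {"travel": [0, 0, 0], "twist": [0, 0, 0]},
  {"travel": [0, 0, 0], "twist": [0, 0, 0]},
  {"travel": [0, 0, 0], "twist": [0, 0, 0]},
  {"travel": [0, 0, 0], "twist": [0, 0, 0]},
])

```text
t: 22.9
tool_pos: [460.1, -111.1, 63.4]
eef_rot: [1.0, -0.0, 0.0, 0.0]
wrist_force: [-0.7, -0.7, 3.0]
finger_gap: 10.3
grip_force: 58.4
```

>>> arm_command([
  {"travel": [0, 0, -0.5], "twist": [0, 0, 0]},
  {"travel": [0, 0, -1.5], "twist": [0, 0, 0]},
  {"travel": [0, 0, -2], "twist": [0, 0, 0]},
  {"travel": [0, 0, -2], "twist": [0, 0, 0]},
  {"travel": [1, -1, -1.5], "twist": [0, 0, 0]},
])

```text
t: 23.32
tool_pos: [468.0, -103.1, 139.4]
eef_rot: [1.0, -0.002, -0.001, 0.001]
wrist_force: [0.9, -1.0, -1.2]
finger_gap: 9.7
grip_force: 58.4
```

>>> arm_command([
  {"travel": [2, -2, 0], "twist": [0, 0, 0]},
  {"travel": [2.5, -2, 0], "twist": [0, 0, 0]},
  {"travel": [2.5, -2, 0], "twist": [0, 0, 0]},
  {"travel": [2.5, -2, 0], "twist": [0, 0, 0]},
  {"travel": [2.5, -2, 0], "twist": [0, 0, 0]},
])

```text
t: 23.73
tool_pos: [590.6, -0.0, 138.4]
eef_rot: [1.0, -0.0, -0.0, 0.0]
wrist_force: [-0.3, -0.9, -0.7]
finger_gap: 10.4
grip_force: 58.5
```

>>> arm_command([
  {"travel": [2.5, -2, 0], "twist": [0, 0, 0]},
  {"travel": [2.5, -2.2, 0], "twist": [0, 0, 0]},
  {"travel": [2, -2.5, 0], "twist": [0, 0, 0]},
  {"travel": [0.5, -3, 0], "twist": [0, 0, 0]},
  {"travel": [0, -3, 0], "twist": [0, 0, 0]},
])

```text
t: 24.15
tool_pos: [666.2, 126.5, 137.9]
eef_rot: [1.0, -0.001, 0.0, 0.0]
wrist_force: [-0.1, -0.4, -1.4]
finger_gap: 10.0
grip_force: 58.5
```

>>> arm_command([
  {"travel": [0, -2.2, 0], "twist": [0, 0, 0]},
  {"travel": [0, -1.5, 0], "twist": [0, 0, 0]},
  {"travel": [0, -0.5, 0], "twist": [0, 0, 0]},
  {"travel": [0, 0, 0], "twist": [0, 0, 0]},
  {"travel": [0, 0, 0], "twist": [0, 0, 0]},
])

```text
t: 24.57
tool_pos: [665.1, 165.8, 138.2]
eef_rot: [1.0, -0.001, -0.0, 0.001]
wrist_force: [0.1, -1.1, -1.6]
finger_gap: 9.7
grip_force: 58.5
```

>>> arm_command([
  {"travel": [0, 0, 1], "twist": [0, 0, 0]},
  {"travel": [0, 0, 2], "twist": [0, 0, 0]},
  {"travel": [0, 0, 2], "twist": [0, 0, 0]},
  {"travel": [0, 0, 1.5], "twist": [0, 0, 0]},
  {"travel": [0, 0, 0.5], "twist": [0, 0, 0]},
])

```text
t: 24.98
tool_pos: [663.1, 165.5, 64.9]
eef_rot: [1.0, -0.001, -0.002, 0.001]
wrist_force: [-0.8, -0.2, -2.4]
finger_gap: 10.0
grip_force: 58.5
```

>>> arm_command([
  {"travel": [0, 0, 0.3], "twist": [0, 0, 0]},
  {"travel": [0, 0, 0.1], "twist": [0, 0, 0]},
  {"travel": [0, 0, 0.1], "twist": [0, 0, 0]},
  {"travel": [0, 0, 0], "twist": [0, 0, 0]},
  {"travel": [0, 0, 0], "twist": [0, 0, 0]},
])

```text
t: 25.4
tool_pos: [665.6, 168.1, 64.2]
eef_rot: [1.0, -0.0, 0.001, -0.0]
wrist_force: [0.4, 0.4, 0.2]
finger_gap: 10.2
grip_force: 58.5
```

>>> arm_command([
  {"travel": [0, 0, 0], "twist": [0, 0, 0]},
  {"travel": [0, 0, 0], "twist": [0, 0, 0]},
  {"travel": [0, 0, 0], "twist": [0, 0, 0]},
  {"travel": [0, 0, 0], "twist": [0, 0, 0]},
  {"travel": [0, 0, 0], "twist": [0, 0, 0]},
])

```text
t: 25.82
tool_pos: [665.2, 168.0, 63.6]
eef_rot: [1.0, -0.0, 0.0, -0.0]
wrist_force: [-0.9, 0.3, 1.4]
finger_gap: 9.6
grip_force: 58.5
```

Release, lift straight up, and back off to see.

>>> arm_command([
  {"travel": [0, 0, 0], "twist": [0, 0, 0]},
  {"travel": [0, 0, 0], "twist": [0, 0, 0]},
  {"travel": [0, 0, 0], "twist": [0, 0, 0]},
  {"travel": [0, 0, 0], "twist": [0, 0, 0]},
  {"travel": [0, 0, 0], "twist": [0, 0, 0]},
], fingers=0.2)

```text
t: 26.23
tool_pos: [664.9, 167.9, 63.2]
eef_rot: [1.0, -0.0, -0.0, -0.0]
wrist_force: [-0.2, 0.5, 1.0]
finger_gap: 51.5
grip_force: 0.0
```

>>> arm_command([
  {"travel": [0, 0, -1], "twist": [0, 0, 0]},
  {"travel": [0, 0, -2.5], "twist": [0, 0, 0]},
  {"travel": [0, 0, -3], "twist": [0, 0, 0]},
  {"travel": [0, 0, -3], "twist": [0, 0, 0]},
  {"travel": [0, 1, -1], "twist": [0, 0, 0]},
])

```text
t: 26.65
tool_pos: [667.2, 161.5, 174.2]
eef_rot: [1.0, 0.001, 0.004, -0.002]
wrist_force: [0.4, 0.7, 0.8]
finger_gap: 51.2
grip_force: 0.0
```

>>> arm_command([
  {"travel": [0, 3.5, 0], "twist": [0, 0, 0]},
  {"travel": [0, 3.5, 0], "twist": [0, 0, 0]},
  {"travel": [0, 3.5, 0], "twist": [0, 0, 0]},
  {"travel": [0, 3.5, 0], "twist": [0, 0, 0]},
  {"travel": [0, 3.5, 0], "twist": [0, 0, 0]},
])

```text
t: 27.07
tool_pos: [664.7, -19.1, 168.9]
eef_rot: [1.0, -0.0, 0.0, 0.0]
wrist_force: [1.0, -0.4, -0.5]
finger_gap: 51.4
grip_force: 0.0
```

>>> arm_command([
  {"travel": [-1, 3.5, 0], "twist": [0, 0, 0]},
  {"travel": [-1, 3.5, 0], "twist": [0, 0, 0]},
  {"travel": [-1, 3.5, 0], "twist": [0, 0, 0]},
  {"travel": [-1, 3.5, 0], "twist": [0, 0, 0]},
  {"travel": [0, 0, 0], "twist": [0, 0, 0]},
])

```text
t: 27.48
tool_pos: [621.5, -168.7, 168.8]
eef_rot: [1.0, -0.006, -0.001, 0.003]
wrist_force: [-0.2, -1.8, -0.6]
finger_gap: 51.1
grip_force: 0.0
```

```bash
python3 - <<'E'
from h import *
a=vision.camera("top")[80:300,170:410]; b=vision.camera("side")[90:310,140:380]
cv2.imwrite("pics/c4.png",cv2.resize(np.hstack([a,b]),None,fx=1.65,fy=1.65,interpolation=2))
E
```

```text
(no output)
```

View pics/c4.png

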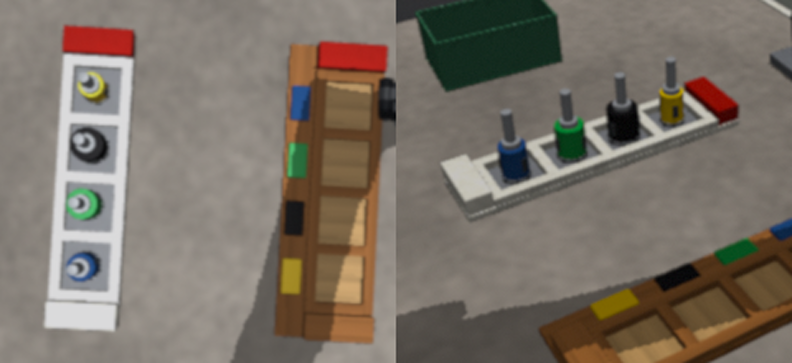

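All four saws stand upright in the trolley rack: yellow (crop 92,87) next to the red end, then black, green, and blue (82,267) farthest. The arm is clear of everything.

```bash
python3 -c "
from cell import job; print(job.finish_job())"
```

```text
the job is handed in; nothing more can be done
None
```

The job is handed in: the last picture before hand-in showed all four saws upright in the trolley rack in reverse order (yellow next to the red end, then black, green, blue), with none fallen, after about 28 s of robot time.

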